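Stand the solenoid valve in its nest

TASK

Pick up the solenoid valve and stand it upright in the empty yellow nest, its square metal block right down on the nest's floor, then let it go. Set it down before you let go, do not drop it in. Leave the key switch standing in the blue nest.

Things in the scene. Friction and masses are not known exactly. Their poses are not given: they have to be found in the camera images.
- valve: Loose standing valve, 90 mm high, 0.3-0.6 kg: light metal block (x -23 to 23, y -13 to 33, z 0 to 38 mm), on it a black round upright coil, 36 mm across, z 38 to 82, axis at x 0, y 10; a grey plug box, 30 mm wide in x, sticks out from the coil to y -33 at z 49 to 75. Origin at underside level, mid-length; z up. Grip the coil along the valve's x, about 60 mm up, so the fingers clear the plug box.
- valve_foot (a point): centre of the underside of the valve's square block, straight below the coil's axis; same axes as the valve
- nest_yellow: Empty square nest, yellow walls, screwed down. Inside 62 x 62 mm, walls 5 mm, rim 28 mm and floor 4 mm above the table; steel foot 72 x 100 mm (x, y), 4 mm thick. Origin: centre of the foot at table level; x, y square to the walls, z up. The valve's 46 x 46 mm block may stand in it any of the four ways round.
- power_pack: Tall hydraulic power pack with a milky reservoir, fixed on the table to the right of the work; keep clear of it: it fills x -90 to 90 mm, y -115 to 85 mm about its origin in its own axes (which lie half a turn from the room's), and is 390 mm high. Carry the tool over or round it. Origin at table level.
- key_sw: Key switch standing loose in the blue nest (the same kind as the yellow one, screwed down, either of the two may be on the left), silver barrel with black key on top, 32 x 32 x 75 mm; origin at the centre of its underside, z up along the barrel
There are look-alikes about, which are no part of the job. What is shaped like the valve but green or red is not meant.

How it is judged:
On the way:
1. the valve, still held by the fingers, is down in the yellow nest: its foot within 12 mm of the nest's floor and 14 mm of its centre (horizontal distance between valve_foot and nest_yellow below 0.014 m and z of valve_foot in the frame of nest_yellow below 0.016 m and contact force between valve and the fingers above 0.5 N), for 0.1 s.
At the end, for the whole second after the job is handed in: The valve stands free and still in the yellow nest, upright within 6 degrees, its foot within 4 mm of the nest's floor and within 14 mm of the nest's centre; the key switch still stands in the blue nest (within 35 mm of where it was, upright within 11 degrees) (horizontal distance between valve_foot and nest_yellow below 0.014 m and z of valve_foot in the frame of nest_yellow below 0.008 m and angle between valve's own z axis and vertical below 0.1 rad and linear speed of valve below 0.02 m/s and distance of key_sw from where it was at the start of the episode below 0.035 m and angle between key_sw's own z axis and vertical below 0.2 rad); the robot touches nothing.
It fails at once if the key switch is tipped over or taken out of the blue nest (angle between key_sw's own z axis and vertical above 0.5 rad or distance of key_sw from where it was at the start of the episode above 0.035 m).
It also fails if it takes over 42 s, if anything falls off the work surface, if the arm or the gripper's body presses on something with over 40 N, if the wrist force passes 120 N, or if a joint passes its speed limit or range.

ROBOT

A 7-joint arm with a two-finger parallel gripper is mounted at the origin on a cart in front of the work surface, level with it; the furniture and walls round the work are solid. World frame = base frame: x ahead of the robot, y to its left, z up, the work surface at z = 0. Lengths are in m, angles in rad, forces in N, time in s.
With the tool pointing down it reaches from about 0.35 to 0.9 m from the base axis. Payload 8.1 kg.
Tool frame: the origin (TCP) lies at the very end of the fingers, on their centre line; the grasp point (between the pads) lies 19 mm behind it; z points along the fingers, y is the direction in which the jaws open and shut (so a half turn about z gives the same grasp; the last joint's range is limited). The gripper opens to 85 mm and grips with 20 to 120 N. Pads are 22 mm wide; open, the fingers measure 114 mm over their backs; the gripper's body (76 mm by 85 mm) begins 54 mm behind the grasp point. The pads swing forward as they close: fully open they stand 13 mm farther back than shut.
Start: joints at [1.066, 0.434, 0.025, 1.573, -0.012, 1.134, -0.075], TCP at [0.244, -0.575, 0.231] pointing down, gripper open.
Joint ranges: [-2.62, 2.62], [-0.44, 2.09], [-1.27, 1.32], [0.08, 2.57], [-1.32, 4.46], [0.12, 2], [-2.74, 2.74]. Speed limits (rad/s): [2.22, 2.22, 3.01, 3.01, 3.14, 3.14, 3.14].

INTERFACE

Orientations are given as [roll, pitch, yaw] about the fixed x, y, z axes, in that order (R = Rz(yaw) Ry(pitch) Rx(roll)).
In Python, from station import bot, capture, camera_params gives the robot as it stands.
- The arm moves only by the tool arm_command, never from a script. Its argument "rows" is a list of rows, each a list of 3 entries, a list of its own where there are three numbers: the shift along the tool's x, y, z in m, then the turn, a rotation vector about the tool's x, y, z in rad, then the opening, from 0 (shut) to 1 (fully open). A call has 1 to 20 rows; each row is the pose to reach, as a shift and turn from the pose commanded when the call began, along the tool's axes at that moment; what a row does not reach only later rows make up. A row lasts 1/12 s, in which the tool goes at most 41.7 mm and 7.16 degrees, less where a joint would pass 70% of its speed; a pose out of reach is approached as far as the arm can. A call with a gripper value outside its range is refused whole. The fingers move at their own pace and stop on an object; the grip force is fixed at half the most. Time passes only in rows, so rows that repeat a pose let the fingers close. It gives the time, the measured TCP pose, the force and the opening at its end, in the units of the state.
- bot.state(): the state, without advancing time (a new reading comes with each control period).
- capture(name): name is "scene" or "top" or "wrist"; returns the picture (384x512x3 uint8, red, green, blue); there is no depth.
- camera_params(name): a dict with "vertical_fov" (degrees; the focal length in pixels is half the picture's height over the tangent of half this angle, whatever the lens; pixels are square), "cx", "cy" (the principal point, pixels), "R" (3x3) and "t" (3): a world point X has camera coordinates R X + t. Camera axes: x right, y down, z forward; pixel columns grow to the right and rows downward; lengths in m; the calibration is good to about 2 mm. A picture is of the moment at which its call begins: read the wrist's pose just before it. camera_params takes no time and is no camera call; for the wrist camera it gives the pose at the moment of the call.
- bot.sign_off(): hands the job in, once; it reports no verdict.
The state is a dict: "time_s": time; "joint_pos": joint angles; "dq": joint speeds; "joint_efforts": joint torques, N m; "tool_pos": TCP position; "ee_rot": TCP orientation; "force": force on the tool from outside, world axes, zero at the start; "ft_torque": the same for the moment, N m; "gripper_width": finger opening in m.
Only numpy, scipy, OpenCV 4.12 (cv2) and the standard library are available. Lean on these libraries where they do the work, as an engineer would, in place of code of your own. Each camera call takes 0.05 s, during which the arm holds its last target. There are 200 camera calls.

## Working session

There is one attempt and no reset: what is moved stays moved. The work goes in short steps, Python scripts to look and compute and a tool call to move; the robot and the scene stay as the last step left them, time stands still between calls to the robot, and variables do not carry over. Pictures are saved under pics/ and viewed, about 8 in all and at most 12, crops included, and the job is handed in when it is done.

Besides the shell and the picture viewer there is one more tool, called after "Emit:" by a JSON object that holds its "name" and its "arguments", one argument or row to a line. arm_command: Moves the arm, as the interface text tells. Its arguments: {"type":"object","properties":{"rows":{"type":"array","items":{"type":"array"}}},"required":["rows"]}

```bash
mkdir -p pics; python3 - <<'E'
from station import bot,capture,camera_params
import cv2,numpy as np
s=bot.state();print({k:np.round(v,3) for k,v in s.items()})
for n in("scene","top"):
    im=capture(n);cv2.imwrite(f'pics/{n}0.png',im[...,::-1])
    p=camera_params(n);print(n,p)
E
```

```text
{'time_s': np.float64(0.0), 'joint_pos': array([ 1.066,  0.435,  0.025,  1.574, -0.012,  1.134, -0.075]), 'dq': array([ 0.   , -0.   , -0.002, -0.001,  0.001, -0.001,  0.   ]), 'joint_efforts': array([-1.0000e-03, -6.7047e+01,  1.0250e+00, -3.1622e+01,  1.6000e-02,
        1.2000e-02,  0.0000e+00]), 'tool_pos': array([ 0.244, -0.575,  0.231]), 'ee_rot': array([-3.14 ,  0.   ,  0.402]), 'force': array([ 0.277,  0.146, -0.5  ]), 'ft_torque': array([ 0.011, -0.043,  0.   ]), 'gripper_width': np.float64(0.085)}
scene {'vertical_fov': 57.25050886511426, 'cx': 260.6153504148412, 'cy': 196.579387901933, 'R': array([[-0.88248325,  0.46985996, -0.0213293 ],
       [ 0.34292076,  0.6117062 , -0.71289612],
       [-0.32191408, -0.63643315, -0.7009452 ]]), 't': array([ 0.38248128, -0.18821123,  1.09679025])}
top {'vertical_fov': 55.63669299190229, 'cx': 256.0930382680303, 'cy': 192.6870206583445, 'R': array([[-2.33676144e-02, -9.99718169e-01, -4.18779909e-03],
       [-9.89046045e-01,  2.37284445e-02, -1.45687615e-01],
       [ 1.45745926e-01,  7.37554112e-04, -9.89321778e-01]]), 't': array([0.11989762, 0.49458482, 0.80920087])}
```

View pics/scene0.png

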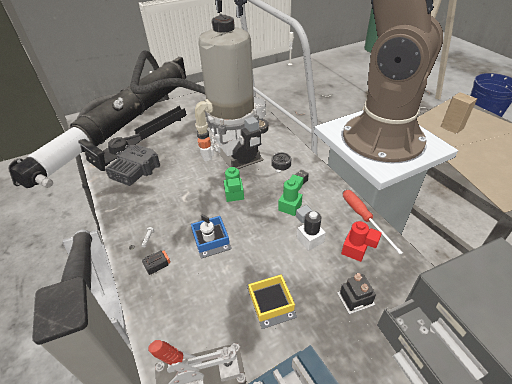

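View pics/top0.png

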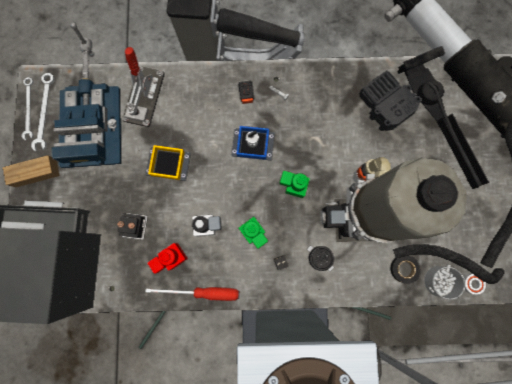

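The candidates for the valve, in top-view pixels, are light block with black coil (207,225), green (295,183) and (254,232), red (167,258). Only (207,225), which is scene (312,223), fits the description. The yellow nest is at top (166,162) and the key switch is in the blue nest at (252,141). I'll confirm in an enlarged crop.

```bash
cat > h.py <<'E'
import numpy as np,cv2
from station import bot,capture,camera_params
def K(p):
    f=192/np.tan(np.radians(p['vertical_fov']/2));return f
def proj(n,X):
    p=camera_params(n);c=np.array(p['R'])@np.array(X)+p['t'];f=K(p)
    return np.array([p['cx']+f*c[0]/c[2],p['cy']+f*c[1]/c[2]])
def back(n,uv,z):
    p=camera_params(n);f=K(p);R=np.array(p['R']);C=-R.T@p['t']
    d=R.T@np.array([(uv[0]-p['cx'])/f,(uv[1]-p['cy'])/f,1]);return C+d*(z-C[2])/d[2]
E
python3 - <<'E'
from h import *
a=cv2.imread('pics/top0.png');b=cv2.imread('pics/scene0.png')
c1=cv2.resize(a[138:248,140:240],None,fx=5,fy=5,interpolation=cv2.INTER_CUBIC)
c2=cv2.resize(b[195:250,285:340],(300,300),interpolation=cv2.INTER_CUBIC)
o=np.zeros((550,800,3),np.uint8);o[:,:500]=c1;o[:300,500:]=c2
cv2.imwrite('pics/crop1.png',o)
print(proj('top',bot.state()['tool_pos']),back('top',(418,200),.2),back('top',(166,162),.028),back('top',(207,225),.08))
print(back('top',(252,141),.028))
E
```

```text
[662.2726017  314.22680642] [ 0.45221716 -0.19283757  0.2       ] [0.57746657 0.32076609 0.028     ] [0.4223846  0.21657691 0.08      ]
[0.62400949 0.11504574 0.028     ]
```

View pics/crop1.png

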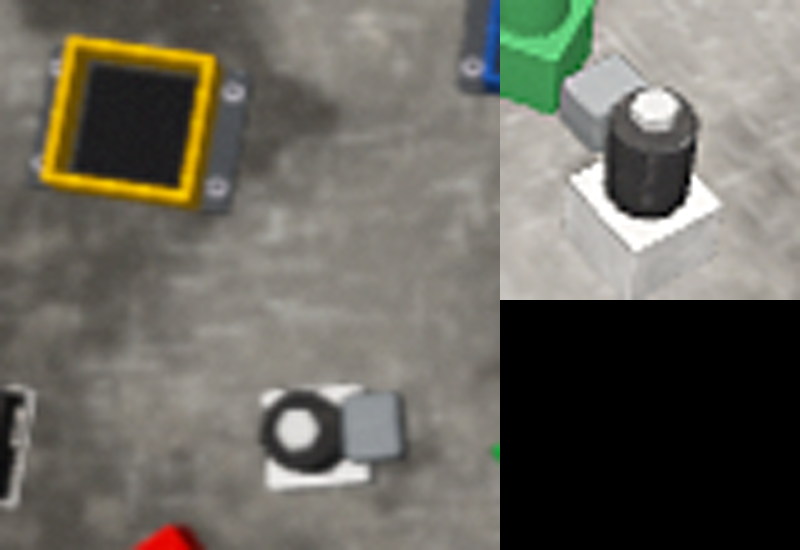

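The crop confirms it: a light block with a black coil, cap at crop (298,429), and a grey plug box to the right at (373,426), so valve −y is about world −y. The yellow nest is empty, with outer rim corners at crop (68,36), (217,54), (195,207) and (41,186).

```bash
python3 - <<'E'
from h import *
def b(c,z): return back('top',(140+(c[0]+.5)/5-.5,138+(c[1]+.5)/5-.5),z)[:2]
p=camera_params('top');print('cam',-np.array(p['R']).T@p['t'])
print('cap',b((298,429),.09)); 
blk=[b(c,.038) for c in((262,391),(361,385),(368,486),(270,489))];print('blk',np.round(blk,4),'mean',np.mean(blk,0))
pl=[b(c,.075) for c in((342,393),(403,392),(405,459),(342,459))];print('plug',np.round(pl,4),np.mean(pl,0))
n=[b(c,.028) for c in((68,36),(217,54),(195,207),(41,186))];print('nest',np.round(n,4),np.mean(n,0))
for q in(blk,n):
  q=np.array(q)
  for i in range(4):
    d=q[(i+1)%4]-q[i];print(np.round(np.linalg.norm(d),4),np.round(np.degrees(np.arctan2(d[1],d[0]))%90,1))
f=[b(c,.004) for c in((238,75),(233,91))];fl=[b(c,.004) for c in ((90,63),(196,73),(184,189),(75,178))]
print('floor',np.round(fl,4),np.mean(fl,0))
sc=b=None
# predictions in scene
c=np.array([.4236,.2200]);print(proj('scene',[*c,.09]))
E
```

```text
cam [0.37403115 0.10753127 0.87311703]
cap [0.42560409 0.23196476]
blk [[0.4469 0.2568]
 [0.4486 0.2112]
 [0.4023 0.2083]
 [0.402  0.253 ]] mean [0.42492855 0.23232731]
plug [[0.4419 0.215 ]
 [0.4417 0.1882]
 [0.4124 0.1876]
 [0.413  0.2151]] [0.42727599 0.20146411]
nest [[0.6204 0.352 ]
 [0.6098 0.2805]
 [0.5356 0.2904]
 [0.5475 0.3635]] [0.57832931 0.32160967]
0.0456 2.1
0.0464 3.6
0.0447 0.4
0.045 4.8
0.0723 81.5
0.0749 82.4
0.074 80.8
0.0739 81.1
floor [[0.6135 0.3479]
 [0.6071 0.2957]
 [0.5492 0.3011]
 [0.556  0.3543]] [0.58145205 0.3247174 ]
[311.76267002 209.33694606]
```

Sizes agree (block 45–46 mm, rim 72–75 mm). Valve axis is at (0.425,0.232) with yaw about 3°. The nest is at (0.578,0.322) with yaw about −8.5°. Before moving I'll check the way past the power pack.

```bash
python3 - <<'E'
from h import *
w=capture('wrist')[...,::-1];b=cv2.imread('pics/scene0.png');a=cv2.imread('pics/top0.png')
o=np.zeros((600,800,3),np.uint8)
o[:300,:400]=cv2.resize(w,(400,300))
o[:300,400:]=cv2.resize(b[0:180,150:390],(400,300),interpolation=cv2.INTER_CUBIC)
o[300:,:400]=cv2.resize(a[130:384,173:512],(400,300))
o[300:,400:]=cv2.resize(b[60:240,0:240],(400,300),interpolation=cv2.INTER_CUBIC)
cv2.imwrite('pics/path.png',o)
print('tcp scene',proj('scene',bot.state()['tool_pos']))
for z in(0,.1,.2,.3,.39,.5,.6):
  print(z,[proj('scene',[x,y,z]).round() for x,y in((.36,-.1),(.54,-.1),(.45,-.275),(.45,-.19))],[proj('top',[x,y,z]).round() for x,y in((.36,-.08),(.54,-.08),(.54,-.28))])
p=camera_params('scene');print(-np.array(p['R']).T@p['t'])
E
```

```text
tcp scene [229.51146038  17.97541967]
0 [array([267., 154.]), array([210., 174.]), array([216., 133.]), array([227., 147.])] [array([337., 250.]), array([333., 176.]), array([415., 174.])]
0.1 [array([266., 125.]), array([206., 145.]), array([212., 106.]), array([223., 119.])] [array([347., 251.]), array([342., 167.]), array([435., 165.])]
0.2 [array([266.,  92.]), array([200., 111.]), array([208.,  74.]), array([220.,  86.])] [array([361., 252.]), array([354., 155.]), array([460., 153.])]
0.3 [array([265.,  53.]), array([194.,  71.]), array([203.,  37.]), array([216.,  48.])] [array([379., 253.]), array([371., 140.]), array([494., 137.])]
0.39 [array([265.,  12.]), array([187.,  28.]), array([198.,  -1.]), array([211.,   8.])] [array([401., 254.]), array([391., 121.]), array([536., 118.])]
0.5 [array([264., -48.]), array([177., -36.]), array([191., -56.]), array([205., -50.])] [array([444., 256.]), array([427.,  87.]), array([613.,  83.])]
0.6 [array([ 263., -116.]), array([ 165., -109.]), array([ 183., -117.]), array([ 198., -115.])] [array([513., 260.]), array([485.,  33.]), array([732.,  27.])]
[0.75514708 0.63345101 0.64277287]
```

View pics/path.png

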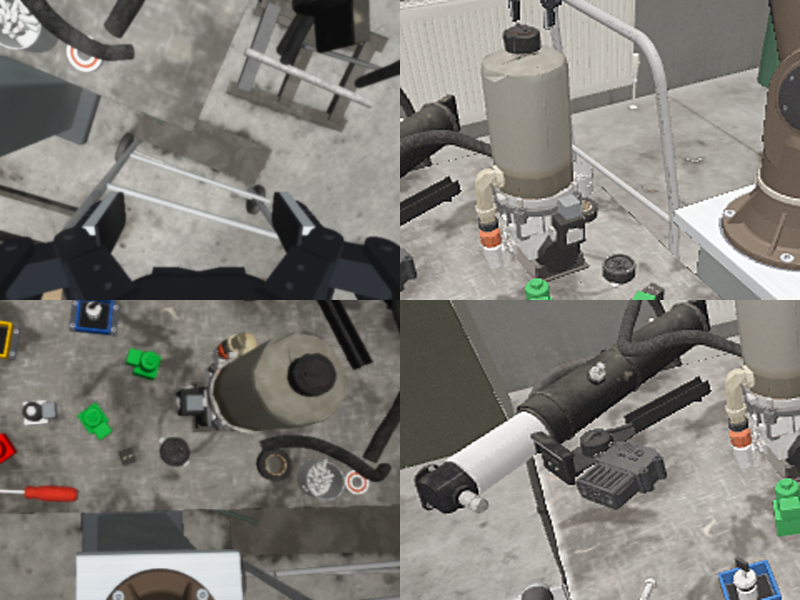

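The trolley frame is low and outside the table edge. The pack (cap about x 0.44, y −0.14) is the only thing in the way, so I'll lift 0.3 m first and then swing over.

Emit:
{"name": "arm_command", "arguments": {
  "rows": [
    [[0,0,-0.04],[0,0,0],1],
    [[0,0,-0.08],[0,0,0],1],
    [[0,0,-0.12],[0,0,0],1],
    [[0,0,-0.16],[0,0,0],1],
    [[0,0,-0.2],[0,0,0],1],
    [[0,0,-0.24],[0,0,0],1],
    [[0,0,-0.28],[0,0,0],1],
    [[0,0,-0.3],[0,0,0],1],
    [[0,0,-0.3],[0,0,0],1]
  ]
}}

```text
time_s: 0.9
tool_pos: [0.2446, -0.5758, 0.5365]
ee_rot: [3.134, -0.0, 0.402]
force: [0.8, -0.9, 0.1]
gripper_width: 0.0856
```

Emit:
{"name": "arm_command", "arguments": {
  "rows": [
    [[0.031,-0.025,0],[0,0,-0.06],1],
    [[0.062,-0.05,0],[0,0,-0.12],1],
    [[0.093,-0.075,0],[0,0,-0.18],1],
    [[0.124,-0.1,0],[0,0,-0.24],1],
    [[0.155,-0.125,0],[0,0,-0.3],1],
    [[0.186,-0.15,0],[0,0,-0.36],1],
    [[0.217,-0.175,0],[0,0,-0.42],1],
    [[0.248,-0.2,0],[0,0,-0.48],1],
    [[0.279,-0.225,0],[0,0,-0.54],1],
    [[0.31,-0.25,0],[0,0,-0.6],1],
    [[0.34,-0.275,0],[0,0,-0.66],1],
    [[0.354,-0.313,0],[0,0,-0.72],1],
    [[0.368,-0.351,0],[0,0,-0.78],1],
    [[0.382,-0.389,0],[0,0,-0.84],1],
    [[0.396,-0.427,0],[0,0,-0.9],1],
    [[0.41,-0.465,0],[0,0,-0.96],1],
    [[0.424,-0.503,0],[0,0,-1.02],1],
    [[0.438,-0.541,0],[0,0,-1.08],1],
    [[0.452,-0.579,0],[0,0,-1.14],1],
    [[0.466,-0.617,0],[0,0,-1.2],1]
  ]
}}

```text
time_s: 2.57
tool_pos: [0.4312, 0.1766, 0.5309]
ee_rot: [-3.141, 0.001, 1.604]
force: [1.4, -0.6, -0.3]
gripper_width: 0.0853
```

```bash
python3 - <<'E'
from h import *
s=bot.state();print(s['joint_pos'].round(3) if hasattr(s['joint_pos'],'round') else s['joint_pos'],s['tool_pos'],s['ee_rot'])
w=capture('wrist')[...,::-1];cv2.imwrite('pics/w1.png',w)
print(proj('wrist',[.4253,.2322,.09]))
E
```

```text
[ 0.068  0.131 -0.669  1.296  0.082  1.743 -0.549] [0.43123518 0.17655659 0.53086903] [-3.14140172e+00  5.55843909e-04  1.60430628e+00]
[253.48068223 112.80845599]
```

View pics/w1.png

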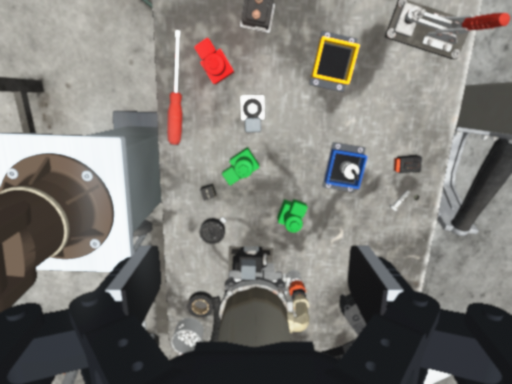

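The wrist view shows the valve cap at (253,108) against a prediction of (253,113). The yellow nest is empty at (337,62), and the red and green look-alikes are off to the side. I'll come down above the valve and measure again.

Emit:
{"name": "arm_command", "arguments": {
  "rows": [
    [[0.03,-0.002,0.02],[0,0,-0.02],1],
    [[0.055,-0.004,0.05],[0,0,-0.02],1],
    [[0.055,-0.004,0.09],[0,0,-0.02],1],
    [[0.055,-0.004,0.13],[0,0,-0.02],1],
    [[0.055,-0.004,0.17],[0,0,-0.02],1],
    [[0.055,-0.004,0.21],[0,0,-0.02],1],
    [[0.055,-0.004,0.25],[0,0,-0.02],1],
    [[0.055,-0.004,0.29],[0,0,-0.02],1],
    [[0.055,-0.004,0.33],[0,0,-0.02],1],
    [[0.055,-0.004,0.33],[0,0,-0.02],1],
    [[0.055,-0.004,0.33],[0,0,-0.02],1],
    [[0.055,-0.004,0.33],[0,0,-0.02],1]
  ]
}}

```text
time_s: 3.62
tool_pos: [0.427, 0.2305, 0.2031]
ee_rot: [3.14, -0.001, 1.622]
force: [0.0, 0.4, 0.7]
gripper_width: 0.0855
```

```bash
python3 - <<'E'
from h import *
s=bot.state();print(s['joint_pos'],s['tool_pos'],s['ee_rot'])
np.save('wp.npy',camera_params('wrist'),allow_pickle=True)
w=capture('wrist')[...,::-1];cv2.imwrite('pics/w2.png',w)
print(proj('wrist',[.4253,.2322,.09]),proj('wrist',[.4253,.2322,.038]))
E
```

```text
[-0.04995508  0.31873886 -0.69134978  1.90114574  0.23921765  1.00300805
 -0.79487074] [0.42700272 0.23049248 0.20306053] [ 3.14032575e+00 -1.03499481e-03  1.62205652e+00]
[250.45216411 185.14646143] [250.86565063 171.51418574]
```

View pics/w2.png

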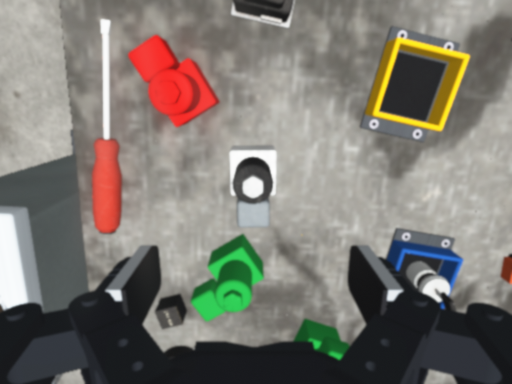

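```bash
python3 - <<'E'
from h import *
b=lambda c,z:back('wrist',c,z)[:2].round(4)
print('cap',b((253,187),.09),'blk',b((253.5,171),.038), b((230,148),.038),b((277,147.5),.038))
n=[b(c,.028) for c in((389,34),(470,54),(440,131),(367,114))];print(n,np.mean(n,0))
fl=[b(c,.004) for c in((396,53),(445,66),(427,122),(380,111))];print(fl,np.mean(fl,0))
for q in (n,fl):
 for i in range(4):
  d=np.array(q[(i+1)%4])-q[i];print(np.linalg.norm(d).round(4),(np.degrees(np.arctan2(d[1],d[0]))%90).round(1))
w=cv2.imread('pics/w2.png');o=np.hstack([cv2.resize(w[135:235,215:295],(480,600),interpolation=cv2.INTER_CUBIC)])
o2=cv2.resize(w[20:145,355:480],(320,320),interpolation=cv2.INTER_CUBIC);c=np.zeros((600,800,3),np.uint8);c[:,:480]=o;c[:320,480:]=o2
cv2.imwrite('pics/crop2.png',c)
E
```

```text
cap [0.4275 0.2307] blk [0.4279 0.2329] [0.404  0.2544] [0.4494 0.2572]
[array([0.5447, 0.3641]), array([0.6225, 0.3512]), array([0.6098, 0.2802]), array([0.5353, 0.2927])] [0.578075 0.32205 ]
[array([0.5637, 0.3521]), array([0.615 , 0.3427]), array([0.6081, 0.2872]), array([0.5568, 0.2958])] [0.5859  0.31945]
0.0789 80.6
0.0721 79.9
0.0755 80.5
0.072 82.5
0.0522 79.6
0.0559 82.9
0.052 80.5
0.0567 83.0
```

View pics/crop2.png

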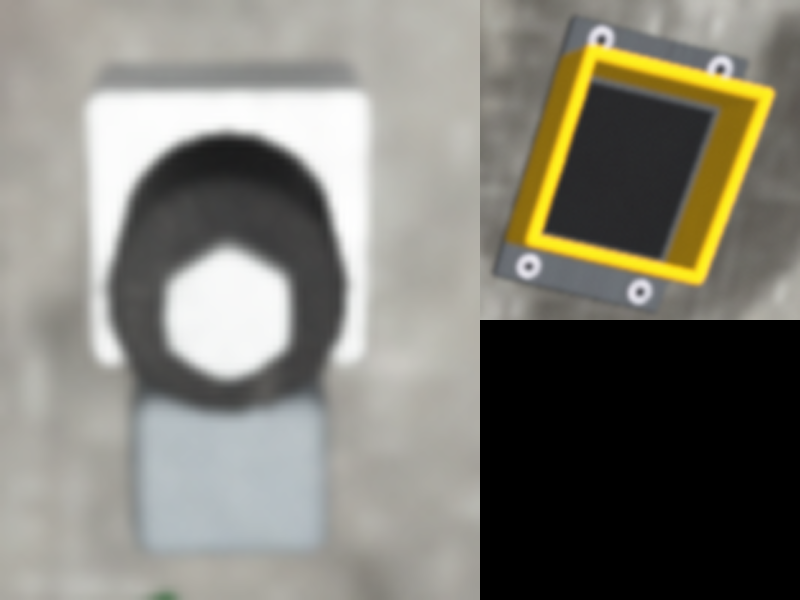

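```bash
python3 - <<'E'
from h import *
b=lambda c,z:back('wrist',c,z)[:2]
k=[b((215+x/6,135+y/6),.038) for x,y in((85,90),(372,90),(365,365),(93,365))]
n=[b((355+(x-480)/2.56,20+y/2.56),.028) for x,y in((590,46),(776,92),(700,285),(526,242))]
print('cap',b((215+228/6,135+312/6),.09))
for q in(k,n):
 print(np.mean(q,0).round(4),[[np.linalg.norm(d:=q[(i+1)%4]-q[i]).round(4),(np.degrees(np.arctan2(d[1],d[0]))%90).round(1)] for i in range(4)])
E
```

```text
cap [0.42749818 0.23070871]
[0.4276 0.2304] [[np.float64(0.0464), np.float64(2.9)], [np.float64(0.0465), np.float64(2.6)], [np.float64(0.0458), np.float64(2.9)], [np.float64(0.0465), np.float64(3.3)]]
[0.5822 0.3208] [[np.float64(0.071), np.float64(80.6)], [np.float64(0.0708), np.float64(79.7)], [np.float64(0.0707), np.float64(79.7)], [np.float64(0.0698), np.float64(79.9)]]
```

Wrist measurements: valve axis (0.4276,0.2305), yaw 2.9°; nest (0.582,0.321), yaw about −10°. These agree with the top camera within 4 mm. The TCP is already over the valve axis, so I'll go straight down and grip.

Emit:
{"name": "arm_command", "arguments": {
  "rows": [
    [[0,0,0.03],[0,0,0],1],
    [[0,0,0.06],[0,0,0],1],
    [[0,0,0.085],[0,0,0],1],
    [[0,0,0.105],[0,0,0],1],
    [[0,0,0.125],[0,0,0],1],
    [[0,0,0.14],[0,0,0],1],
    [[0,0,0.15],[0,0,0],1],
    [[0,0,0.157],[0,0,0],1],
    [[0,0,0.157],[0,0,0],1],
    [[0,0,0.157],[0,0,0],1]
  ]
}}

```text
time_s: 4.5
tool_pos: [0.4271, 0.2302, 0.0452]
ee_rot: [3.14, -0.0, 1.622]
force: [0.5, 0.2, 0.1]
gripper_width: 0.0854
```

Emit:
{"name": "arm_command", "arguments": {
  "rows": [
    [[0,0,0],[0,0,0],0],
    [[0,0,0],[0,0,0],0],
    [[0,0,0],[0,0,0],0],
    [[0,0,0],[0,0,0],0],
    [[0,0,0],[0,0,0],0],
    [[0,0,0],[0,0,0],0],
    [[0,0,0],[0,0,0],0],
    [[0,0,0],[0,0,0],0],
    [[0,0,0],[0,0,0],0],
    [[0,0,0],[0,0,0],0],
    [[0,0,0],[0,0,0],0],
    [[0,0,0],[0,0,0],0]
  ]
}}

```text
time_s: 5.5
tool_pos: [0.4265, 0.2298, 0.0448]
ee_rot: [3.141, 0.0, 1.622]
force: [-1.7, -1.1, 6.2]
gripper_width: 0.0348
```

Gripped at 35 mm, which matches the 36 mm coil. Next I'll lift and carry it over the nest.

Emit:
{"name": "arm_command", "arguments": {
  "rows": [
    [[0,0,-0.01],[0,0,0],0],
    [[0,0,-0.03],[0,0,0],0],
    [[0,0,-0.05],[0,0,0],0],
    [[0,0,-0.07],[0,0,0],0],
    [[0.008,0.016,-0.075],[0,0,0.02],0],
    [[0.0165,0.032,-0.075],[0,0,0.045],0],
    [[0.025,0.048,-0.075],[0,0,0.07],0],
    [[0.033,0.064,-0.075],[0,0,0.09],0],
    [[0.0415,0.08,-0.075],[0,0,0.11],0],
    [[0.05,0.096,-0.075],[0,0,0.13],0],
    [[0.058,0.112,-0.075],[0,0,0.155],0],
    [[0.066,0.128,-0.075],[0,0,0.18],0],
    [[0.0745,0.144,-0.075],[0,0,0.2],0],
    [[0.08,0.154,-0.075],[0,0,0.22],0],
    [[0.0825,0.159,-0.075],[0,0,0.22],0],
    [[0.0825,0.159,-0.075],[0,0,0.22],0],
    [[0.0825,0.159,-0.075],[0,0,0.22],0]
  ]
}}

```text
time_s: 6.92
tool_pos: [0.5801, 0.3197, 0.1189]
ee_rot: [-3.14, 0.001, 1.403]
force: [-0.7, -0.2, -5.2]
gripper_width: 0.0348
```

```bash
python3 - <<'E'
from h import *
s=bot.state();print(s['joint_pos'],s['tool_pos'],s['ee_rot'],s['gripper_width'],s['force'])
w=capture('wrist')[...,::-1];t=capture('scene')[...,::-1]
print(proj('wrist',[.581,.321,.028]),proj('scene',[.581,.321,.028]))
c=np.zeros((384,800,3),np.uint8);c[:,:512]=w;c[:288,512:]=cv2.resize(t[200:330,210:340],(288,288),interpolation=cv2.INTER_CUBIC)
cv2.imwrite('pics/w3.png',c);cv2.imwrite('pics/w3raw.png',w)
E
```

```text
[-0.25663688  0.65695428 -0.52179     1.56313044  0.36444887  1.0215059
 -1.0492358 ] [0.5801042  0.31970259 0.11893305] [-3.14022390e+00  9.34629940e-04  1.40253546e+00] 0.034759213193124534 [-0.68957921 -0.15573863 -5.22166817]
[254.16099937 192.52510867] [270.86687525 292.71329096]
```

View pics/w3.png

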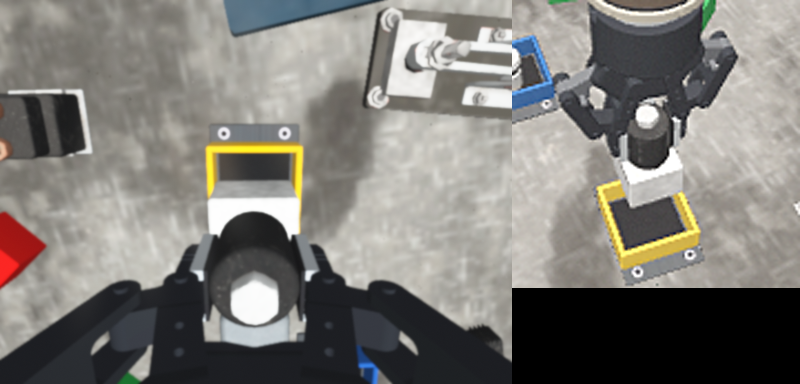

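The valve hangs upright, square to the nest. The nest's far rim edge is at row about 146 (cols 207–303) and the block's far edges are at rows about 183 (bottom) and 194 (top). I'll compute the fore-aft fit.

```bash
python3 - <<'E'
from h import *
s=bot.state();p=np.array(s['tool_pos']);y=s['ee_rot'][2];tx=np.array([np.cos(y),np.sin(y)]);ty=np.array([np.sin(y),-np.cos(y)])
def f(c,z):
  d=back('wrist',c,z)[:2]-p[:2];return np.round([d@tx*1e3,d@ty*1e3],1)
print('rim far outer',f((255,145),.028),'L/R',f((207,146),.028),f((303,146),.028))
print('block top far L/R',f((209,194),.112),f((299,194),.112),'bottom far L/R',f((214,183),.074),f((295,183),.074))
w=cv2.imread('pics/w3raw.png')
cv2.imwrite('pics/crop3.png',cv2.resize(w[115:245,190:320],(600,600),interpolation=cv2.INTER_CUBIC))
E
```

```text
rim far outer [37.9  1.4] L/R [ 37.2 -33.8] [37.2 36.5]
block top far L/R [ 25.7 -21.3] [25.8 22.8] bottom far L/R [ 21.3 -23.6] [21.3 25.6]
```

View pics/crop3.png

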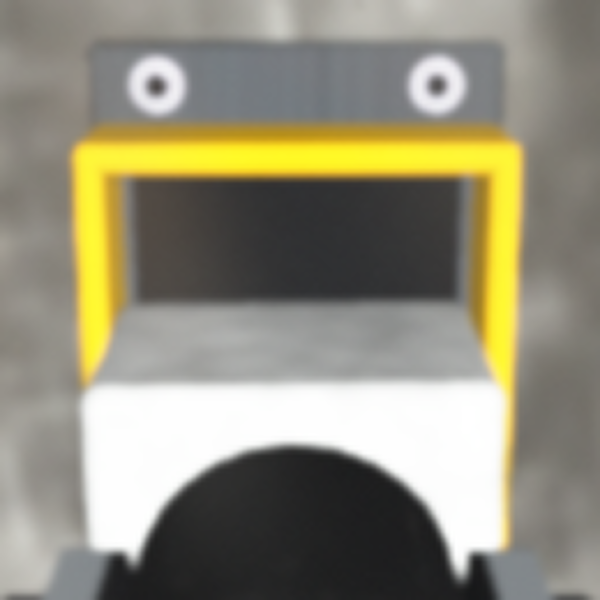

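The fit is within 1 mm in both directions. I'll lower it; the floor contact is expected after about 70 mm.

Emit:
{"name": "arm_command", "arguments": {
  "rows": [
    [[0.001,0,0.015],[0,0,0],0],
    [[0.001,0,0.03],[0,0,0],0],
    [[0.001,0,0.04],[0,0,0],0],
    [[0.001,0,0.05],[0,0,0],0],
    [[0.001,0,0.057],[0,0,0],0],
    [[0.001,0,0.062],[0,0,0],0],
    [[0.001,0,0.066],[0,0,0],0],
    [[0.001,0,0.068],[0,0,0],0],
    [[0.001,0,0.068],[0,0,0],0],
    [[0.001,0,0.068],[0,0,0],0]
  ]
}}

```text
time_s: 7.85
tool_pos: [0.5813, 0.3214, 0.0516]
ee_rot: [3.141, -0.0, 1.402]
force: [-0.3, 0.4, -4.9]
gripper_width: 0.035
```

Emit:
{"name": "arm_command", "arguments": {
  "rows": [
    [[0,0,0.0005],[0,0,0],0],
    [[0,0,0.001],[0,0,0],0],
    [[0,0,0.0015],[0,0,0],0],
    [[0,0,0.002],[0,0,0],0],
    [[0,0,0.002],[0,0,0],0]
  ]
}}

```text
time_s: 8.27
tool_pos: [0.5811, 0.3211, 0.0492]
ee_rot: [-3.142, 0.0, 1.402]
force: [-0.6, 0.6, -6.0]
gripper_width: 0.0349
```

Emit:
{"name": "arm_command", "arguments": {
  "rows": [
    [[0,0,0.0005],[0,0,0],0],
    [[0,0,0.001],[0,0,0],0],
    [[0,0,0.0012],[0,0,0],0],
    [[0,0,0.0012],[0,0,0],0]
  ]
}}

```text
time_s: 8.6
tool_pos: [0.5812, 0.3213, 0.049]
ee_rot: [3.141, -0.0, 1.402]
force: [-3.8, -2.4, 4.4]
gripper_width: 0.0347
```

The force went from −6 to +4.4 N at TCP z 0.049, where the floor was expected, so the valve is on the floor. Release.

Emit:
{"name": "arm_command", "arguments": {
  "rows": [
    [[0,0,0],[0,0,0],0],
    [[0,0,0],[0,0,0],0],
    [[0,0,0],[0,0,0],0.5],
    [[0,0,0],[0,0,0],0.7],
    [[0,0,0],[0,0,0],1],
    [[0,0,0],[0,0,0],1],
    [[0,0,0],[0,0,0],1],
    [[0,0,0],[0,0,0],1],
    [[0,0,0],[0,0,0],1],
    [[0,0,0],[0,0,0],1],
    [[0,0,0],[0,0,0],1],
    [[0,0,0],[0,0,0],1]
  ]
}}

```text
time_s: 9.6
tool_pos: [0.5811, 0.3211, 0.0481]
ee_rot: [3.142, 0.0, 1.402]
force: [0.4, -0.7, -0.1]
gripper_width: 0.0853
```

Emit:
{"name": "arm_command", "arguments": {
  "rows": [
    [[0,0,-0.01],[0,0,0],1],
    [[0,0,-0.025],[0,0,0],1],
    [[0,0,-0.045],[0,0,0],1],
    [[0,0,-0.07],[0,0,0],1],
    [[0,0,-0.1],[0,0,0],1],
    [[0,0,-0.13],[0,0,0],1],
    [[0,0,-0.15],[0,0,0],1],
    [[0,0,-0.15],[0,0,0],1],
    [[0,0,-0.15],[0,0,0],1],
    [[0,0,-0.15],[0,0,0],1]
  ]
}}

```text
time_s: 10.43
tool_pos: [0.5808, 0.3208, 0.1979]
ee_rot: [-3.141, 0.001, 1.402]
force: [-0.4, -0.6, 0.8]
gripper_width: 0.0854
```

```bash
python3 - <<'E'
from h import *
s=bot.state();print(s['tool_pos'],s['gripper_width'],s['force'])
w=capture('wrist')[...,::-1];t=capture('scene')[...,::-1]
print(proj('wrist',[.5813,.3213,.094]),proj('wrist',[.5813,.3213,.042]))
c=np.zeros((384,800,3),np.uint8);c[:,:512]=w;c[:288,512:]=cv2.resize(t[200:330,185:315],(288,288),interpolation=cv2.INTER_CUBIC)
cv2.imwrite('pics/w4.png',c)
E
```

```text
[0.58084351 0.32078015 0.19788056] 0.08541093237620799 [-0.38119807 -0.631853    0.75181157]
[254.04383219 189.25216327] [254.12994867 174.32226574]
```

View pics/w4.png

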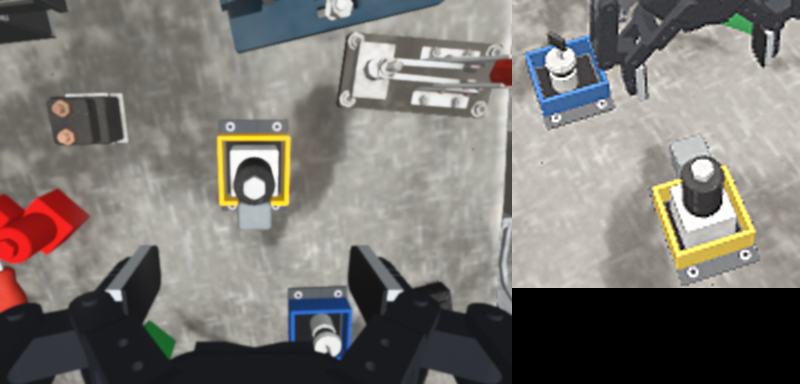

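The valve stands upright and centred in the yellow nest: cap at (254,188) against a prediction of (254,189). The key switch is standing in the blue nest and the gripper is clear of everything. Handing in.

```bash
python3 -c "from station import bot;print(bot.sign_off())"
```

```text
the job is handed in; nothing more can be done
None
```

The solenoid valve is standing upright in the yellow nest with its block on the floor, and the job is handed in after about 10.5 s of robot time. I carried the tool over the power pack, gripped the coil along the valve's x, and turned the valve about 13° to square it with the nest. I set it down until the wrist force went from −6 N to +4.4 N at the expected floor height, then opened the fingers and lifted 150 mm clear.

**Last checks:** in the final pictures the valve cap is within about 1 pixel of where it should be for a centred, seated valve. The key switch still stands in the blue nest, and the force on the tool is about zero. I did not measure the valve's tilt or its final foot height as numbers.

**Disagreement:** the top and wrist cameras differed by up to 4 mm on the nest's position and about 1.5° on its yaw. I checked the fit in the wrist view before lowering, and it was within about 1 mm.

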